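# Load the immersion tester and start it

### The job

Load the immersion tester: slide each coated panel up out of the slotted holder and hang it by its slot on the hook that already carries the reference coupon of the same colour, in front of the coupon, without knocking any coupon off its hook. When all the panels hang still, press the green start button right down; never press the red emergency stop, and leave the gauge, the bottle and the screwdriver where they are.

Things in the scene. Friction and masses are not known exactly. Their poses are not given: they have to be found in the camera images.
- tester: Grey immersion tester, fixed, 456 mm wide. Origin: centre of underside; x to its back, y along its cross bar. Tank 150 (x) by 360, rim 100 high; end columns 247 high at x 50, y +-202. Cross bar (front face x 30, z 215) has 5 hooks at y -120, -60, 0, 60, 120: 6 mm bars, axis z 215, running towards -x to x -37, then bent up 45 deg, ending at x -47, z 225. Each has a coupon at x 8 to 16. Sizes in mm
- holder: White slotted holder, fixed, 290 mm (x) by 76 mm (y) by 50 mm high. Origin: centre of its underside. Five slots at x = -112, -56, 0, 56, 112 mm, each 7 mm wide (x), 53 mm long (y), 42 mm deep, floor at z = 8 mm; each panel stands upright in one of them, some slots may be empty
- opbox: Loose grey operator box, 0.9 kg, 130 mm (x) by 78 mm (y), top face 54 mm high, with the green start button (24 mm across in a black collar 40 mm across, top at z = 76) at x = -38, y = 0 and the red emergency stop (30 mm across, on a yellow disc, top at z = 76) at x = +38, y = 0. Origin: centre of its underside
- start (a joint): travel of the green start button: 0 up, 0.006 m fully pressed down; springs back; about 5 N presses it fully
- estop (a joint): travel of the red emergency stop: 0 up, 0.006 m down; springs back; about 12 N presses it fully
- gauge: grey hand-held coating thickness gauge lying on the bench, 115 by 62 by 26 mm; bystander; origin: centre of its underside
- bottle: white capped bottle, 50 mm across, 115 mm tall; bystander; origin: centre of its underside
- driver: screwdriver lying on the bench, 180 mm long; bystander
- panel_blue: blue coated panel, loose, 90 g, flat: 4 mm thick (x), 50 wide (y), 150 tall (z). Origin: centre of its lower edge. Bare metal tongue (top edge blue) to hold it by, 30 mm wide, from z = 109 to 150 mm; under it the hanging slot, right through, 16 mm wide, z = 83 to 109 mm. Front and back alike. Stands in the holder at first; absent in some runs
- ref_blue: reference coupon of the blue series, loose, bare steel with a blue band and blue top edge, 3 mm thick (x), 40 wide (y), 80 tall (z), 70 g, hanging on a hook. Origin: centre of its lower edge; x points to the cross bar. Its hanging slot is 16 mm wide, z = 47 to 73 mm; its top is 7 mm above the hook's top side
- panel_red: red coated panel, loose, 90 g, flat: 4 mm thick (x), 50 wide (y), 150 tall (z). Origin: centre of its lower edge. Bare metal tongue (top edge red) to hold it by, 30 mm wide, from z = 109 to 150 mm; under it the hanging slot, right through, 16 mm wide, z = 83 to 109 mm. Front and back alike. Stands in the holder at first; absent in some runs
- ref_red: reference coupon of the red series, loose, bare steel with a red band and red top edge, 3 mm thick (x), 40 wide (y), 80 tall (z), 70 g, hanging on a hook. Origin: centre of its lower edge; x points to the cross bar. Its hanging slot is 16 mm wide, z = 47 to 73 mm; its top is 7 mm above the hook's top side
- panel_yellow: yellow coated panel, loose, 90 g, flat: 4 mm thick (x), 50 wide (y), 150 tall (z). Origin: centre of its lower edge. Bare metal tongue (top edge yellow) to hold it by, 30 mm wide, from z = 109 to 150 mm; under it the hanging slot, right through, 16 mm wide, z = 83 to 109 mm. Front and back alike. Stands in the holder at first; absent in some runs
- ref_yellow: reference coupon of the yellow series, loose, bare steel with a yellow band and yellow top edge, 3 mm thick (x), 40 wide (y), 80 tall (z), 70 g, hanging on a hook. Origin: centre of its lower edge; x points to the cross bar. Its hanging slot is 16 mm wide, z = 47 to 73 mm; its top is 7 mm above the hook's top side
- panel_green: green coated panel, loose, 90 g, flat: 4 mm thick (x), 50 wide (y), 150 tall (z). Origin: centre of its lower edge. Bare metal tongue (top edge green) to hold it by, 30 mm wide, from z = 109 to 150 mm; under it the hanging slot, right through, 16 mm wide, z = 83 to 109 mm. Front and back alike. Stands in the holder at first; absent in some runs
- ref_green: reference coupon of the green series, loose, bare steel with a green band and green top edge, 3 mm thick (x), 40 wide (y), 80 tall (z), 70 g, hanging on a hook. Origin: centre of its lower edge; x points to the cross bar. Its hanging slot is 16 mm wide, z = 47 to 73 mm; its top is 7 mm above the hook's top side
- panel_black: black coated panel, loose, 90 g, flat: 4 mm thick (x), 50 wide (y), 150 tall (z). Origin: centre of its lower edge. Bare metal tongue (top edge black) to hold it by, 30 mm wide, from z = 109 to 150 mm; under it the hanging slot, right through, 16 mm wide, z = 83 to 109 mm. Front and back alike. Stands in the holder at first; absent in some runs
- ref_black: reference coupon of the black series, loose, bare steel with a black band and black top edge, 3 mm thick (x), 40 wide (y), 80 tall (z), 70 g, hanging on a hook. Origin: centre of its lower edge; x points to the cross bar. Its hanging slot is 16 mm wide, z = 47 to 73 mm; its top is 7 mm above the hook's top side
There are look-alikes about, which are no part of the job. There is more than one size of the opbox; the one meant has the size given above.

How it is judged:
By the outcome, as a careful person would: the job done as asked, in the order asked, and still so for the second after the job is handed in, with the robot touching nothing.
Of panel_blue, panel_red, panel_yellow, panel_green, panel_black only 3 to 5 are there at a start; the rules pass over those that are not, and their reading is None.
At some moment in a run one of opbox may be knocked a few centimetres aside while the robot is not near it.
Once in a run the grip may slacken for a moment while it holds something.
It also fails if it takes over 210 s, if anything falls off the work surface, if the arm or the gripper's body presses on something with over 40 N, if the wrist force passes 120 N, or if a joint passes its speed limit or range.

### The arm

A 7-joint arm with a two-finger parallel gripper is mounted at the origin on the work surface. World frame = base frame: x ahead of the robot, y to its left, z up, the work surface at z = 0. Lengths are in m, angles in rad, forces in N, time in s.
With the tool pointing down it reaches from about 0.4 to 0.875 m from the base axis. Payload 6.5 kg.
Tool frame: the origin (TCP) lies midway between the tips of the shut fingers; the grasp point (between the pads) lies r.grip_depth behind it (r.grip_depth is the distance from the TCP to the grasp point, in m); z points along the fingers, y is the line along which they close (so a half turn about z gives the same grasp; the last joint's range is limited). The gripper opens to 85 mm and grips with 20 to 120 N. Pads are 22 mm wide; open, the fingers measure 114 mm over their backs; the gripper's body (76 mm by 85 mm) begins 54 mm behind the grasp point. The pads swing forward as they close: fully open they stand 13 mm farther back than shut.
Start: joints at [1.112, 0.536, -0.004, 1.538, 0.003, 1.067, -0.071], TCP at [0.249, -0.6, 0.205] pointing down, gripper open.
Joint ranges: [-2.7, 2.7], [-0.37, 2.16], [-1.27, 1.26], [0.24, 2.4], [-1.31, 4.45], [0.19, 1.91], [-2.76, 2.76]. Speed limits (rad/s): [2.39, 2.39, 3.14, 3.14, 3.14, 3.14, 3.14].

### API

Orientations are given as a rotation vector (axis times angle).
In Python, from station import r gives the robot as it stands.
- The arm moves only by the shell command python3 -m jog 'ROWS' [OPENING] [FORCE]. ROWS is a JSON object of lists of equal length, an entry for each row: "slide": the shift along the tool's x, y, z as a fraction of full scale, a list of three; "angular": the turn, a rotation vector about the tool's x, y, z as a fraction of full scale, a list of three. A call has 1 to 12 rows; each row is the pose to reach, as a shift and turn from the pose commanded when the call began, along the tool's axes at that moment; what a row does not reach only later rows make up. Full scale, the value 1, is 0.4 m for a shift and 45 degrees for a turn. A row lasts 1/8 s, in which the tool goes at most 62.5 mm and 10.7 degrees, less where a joint would pass 70% of its speed; a pose out of reach is approached as far as the arm can. A call with a number of a shift or a turn outside -1 to 1 is refused whole. A call with a gripper value outside its range is refused whole. OPENING is the opening, from 0 (shut) to 1 (fully open), set as the call begins (- or left out, the last holds). The fingers move at their own pace and stop on an object; FORCE is the grip in N (left out, the last holds). Time passes only in rows, so rows that repeat a pose let the fingers close. It gives the time, the measured TCP pose, the force, the opening and the grip force at its end, in the units of the state.
- r.sense(): the state, without advancing time (a new reading comes with each control period).
- r.get_image(name): name is "side" or "top" or "wrist"; returns a dict with "img" (384x512x3 uint8, red, green, blue), "range_z" (384x512 float32, m along the optical axis (not along the pixel's ray), 0 where there is no reading), "intrinsics" (3x3 intrinsics, pixels), "distortion" ([k1, k2, p1, p2, k3] as OpenCV has them; the pictures are not rectified), "R" (3x3) and "t" (3): a world point X has camera coordinates R X + t. Camera axes: x right, y down, z forward; pixel columns grow to the right and rows downward; lengths in m; the calibration is good to about 2 mm. A picture is of the moment at which its call begins.
- r.finish_job(): hands the job in; it is judged then, once.
The state is a dict: "t": time; "joint_positions": joint angles; "qvel": joint speeds; "joint_efforts": joint torques, N m; "position": TCP position; "tool_rot": TCP orientation; "ft_force": force on the tool from outside, world axes, zero at the start; "ft_torque": the same for the moment, N m; "finger_gap": finger opening in m; "gripper_force": force on a finger pad.
Only numpy, scipy, OpenCV 4.12 (cv2) and the standard library are available. Lean on these libraries where they do the work, as an engineer would, in place of code of your own. Each camera call takes 0.05 s, during which the arm holds its last target. There are 200 camera calls.

## Working session

There is one attempt and no reset: what is moved stays moved. The work goes in short steps, Python scripts to look and compute and a shell command to move; the robot and the scene stay as the last step left them, time stands still between calls to the robot, and variables do not carry over. Pictures are saved under pics/ and viewed, at most 14 in all, crops included, and the job is handed in when it is done.

```bash
ls; mkdir -p pics; cat > h.py <<'E'
import numpy as np, cv2
from station import r
from scipy.spatial.transform import Rotation as Ro
def grab(n):
    d=r.get_image(n); np.savez('pics/%s.npz'%n,**{k:np.array(v) for k,v in d.items()}); return d
def load(n): return np.load('pics/%s.npz'%n)
def cloud(d):
    K=np.array(d['intrinsics']);z=np.array(d['range_z']);h,w=z.shape
    u,v=np.meshgrid(np.arange(w),np.arange(h))
    p=cv2.undistortPoints(np.stack([u,v],-1).reshape(-1,1,2).astype(float),K,np.array(d['distortion'])).reshape(h,w,2)
    c=np.dstack([p[...,0]*z,p[...,1]*z,z])
    X=(c-np.array(d['t']).ravel())@np.array(d['R']); X[z==0]=np.nan
    return X
def proj(d,P):
    R=np.array(d['R']);q,_=cv2.projectPoints(np.array(P,float).reshape(-1,3),cv2.Rodrigues(R)[0],np.array(d['t']).ravel(),np.array(d['intrinsics']),np.array(d['distortion']))
    return q.reshape(-1,2)
E
python3 - <<'E'
from h import *
for n in ['side','top']:
    d=grab(n); cv2.imwrite(f'pics/{n}0.png',cv2.resize(np.array(d['img'])[...,::-1],(800,600),interpolation=cv2.INTER_CUBIC))
    R=np.array(d['R']);print(n,-R.T@np.array(d['t']).ravel(),R[2])
s=r.sense();print(s['t'],s['position'],s['tool_rot'],s['finger_gap'],r.grip_depth)
E
```

```text
pics
side [ 0.18896572 -0.76281286  1.15077799] [ 0.26335664  0.58200424 -0.7693597 ]
top [0.42724476 0.03825979 1.08932844] [ 0.13406121 -0.02420736 -0.99067734]
0.1 [ 0.24851266 -0.59995854  0.20418666] [-3.07966871e+00 -6.12871237e-01  7.49377020e-04] 0.08534995431322387 0.0187
```

View pics/side0.png

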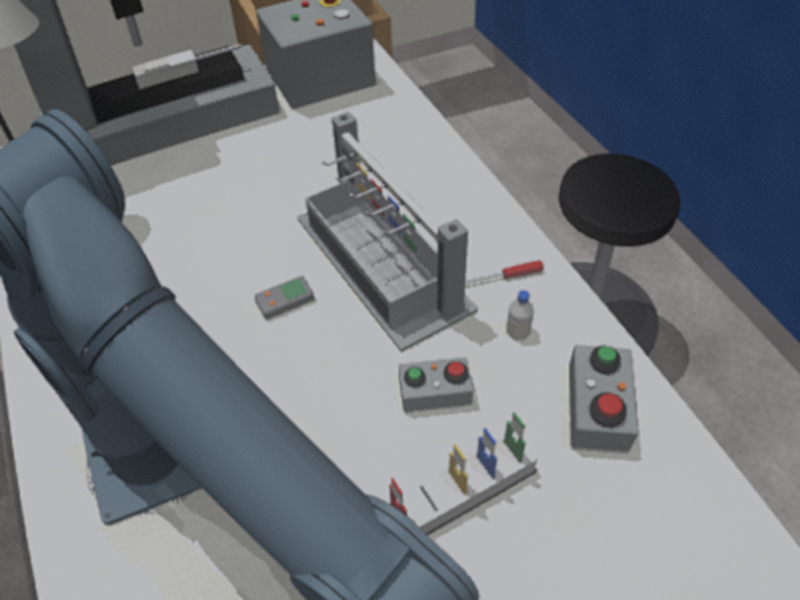

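View pics/top0.png

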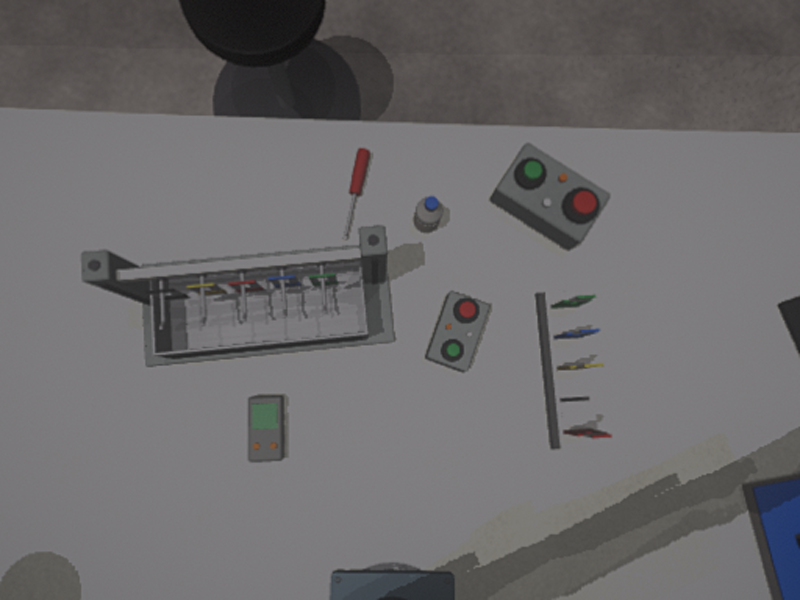

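Side view: holder at about (450,490) with red (398,497), yellow (458,468), blue (487,452) and green (515,437) panels; black is absent. The tester is at (390,240). There are two operator boxes, a small one (435,383) and a large one (603,395). In the top view the small box is at (458,330), the large one at (550,195), and the coupons run yellow, red, blue, green at x=200, 243, 280, 322 (row ~280). Next I measure these.

```bash
cat > m.py <<'E'
from h import *
for n in ['top','side']:
    d=load(n); X=cloud(d); img=d['img']; hsv=cv2.cvtColor(img,cv2.COLOR_RGB2HSV)
    Z=X[...,2]
    def rect(name,m):
        m=m&np.isfinite(Z); nn,lab,st,ce=cv2.connectedComponentsWithStats(m.astype(np.uint8))
        for i in range(1,nn):
            if st[i,4]<25: continue
            P=X[lab==i]; c,s,a=cv2.minAreaRect(P[:,:2].astype(np.float32)*1000)
            print(n,name,'px',ce[i].round(),'n',st[i,4],'c',np.round(c,1),'size',np.round(s,1),'ang',round(a,2),'z',np.round(np.nanmedian(P[:,2]),4))
    rx=(X[...,0]>0.2)&(X[...,0]<1.0)&(abs(X[...,1])<.6)
    rect('box54',rx&(abs(Z-.054)<.006))
    rect('z50',rx&(abs(Z-.05)<.004))
    rect('box_tall',rx&(Z>.06)&(Z<.095)&(X[...,1]<-.05))
    rect('rim100',rx&(abs(Z-.1)<.006))
    rect('col247',rx&(abs(Z-.247)<.008))
    rect('bar',rx&(Z>.205)&(Z<.235))
    for nm,lo,hi in [('yel',20,34),('grn',45,85),('blu',105,125),('red',170,180),('red0',0,8)]:
        m=rx&(hsv[...,0]>=lo)&(hsv[...,0]<=hi)&(hsv[...,1]>80)
        rect(nm,m&(Z>.02))
E
python3 m.py
```

```text
top box54 px [342. 140.] n 103 c [ 741.2 -245.2] size [177.3   5.1] ang 56.46 z 0.0545
top box54 px [292. 213.] n 873 c [ 530.3 -107.8] size [ 78.  129.4] ang 71.28 z 0.0543
top box54 px [365. 238.] n 1888 c [ 470.1 -310.4] size [279.   72.5] ang 4.85 z 0.0505
top box54 px [105. 216.] n 27 c [504.7 412.5] size [42.4  2.3] ang 6.49 z 0.0545
top z50 px [328. 132.] n 38 c [ 763.4 -210.6] size [95.3  5. ] ang 55.62 z 0.0499
top z50 px [290. 207.] n 175 c [ 541.8 -111.6] size [77.6 96.7] ang 71.07 z 0.0527
top z50 px [365. 237.] n 2053 c [ 470.1 -310.4] size [279.   72.5] ang 4.85 z 0.0502
top z50 px [278. 225.] n 48 c [493.1 -62.2] size [43.2 25.7] ang 17.31 z 0.0524
top z50 px [300. 222.] n 50 c [ 499.1 -125.8] size [23.1 40.6] ang 72.65 z 0.0529
top z50 px [293. 233.] n 53 c [ 473.7 -106.5] size [43.5 21.3] ang 70.81 z 0.0525
top box_tall px [352. 124.] n 2161 c [ 785.9 -276.5] size [185.5 113.7] ang 58.26 z 0.0761
top box_tall px [279. 137.] n 78 c [740.8 -63.9] size [20.  44.9] ang 59.81 z 0.0794
top box_tall px [298. 198.] n 209 c [ 566.1 -119.9] size [44.6 42.9] ang 89.06 z 0.0686

[... 4171 characters left out ...]
2.7] size [ 4.  47.2] ang 4.42 z 0.0817
side grn px [388. 226.] n 87 c [ 814.1 -236.4] size [28.1 33.8] ang 52.51 z 0.1062
side grn px [265. 239.] n 42 c [492.1 -98.1] size [21.9 19.8] ang 63.98 z 0.0746
side blu px [335. 189.] n 42 c [745.4 -54.3] size [21.8 18.7] ang 38.26 z 0.1126
side blu px [311. 293.] n 111 c [ 523.1 -310.2] size [ 5.6 46.5] ang 2.59 z 0.0852
side red px [254. 322.] n 29 c [ 357.1 -326.3] size [ 4.6 42.7] ang 5.24 z 0.0922
side red0 px [335. 171.] n 75 c [832.3  73.3] size [17.9 85.3] ang 77.66 z 0.0236
side red0 px [291. 236.] n 80 c [ 562.8 -122.3] size [31.  30.4] ang 43.58 z 0.0743
side red0 px [390. 259.] n 181 c [ 757.1 -324. ] size [41.3 42.6] ang 50.26 z 0.1059
```

The opbox meant is the small one: 129×78 mm, top face 54 mm high, at top px (458,330). The large look-alike, about 180 mm long and 76 mm high, is at (550,195). Both boxes' green buttons look alike, so I take the small box's, at (0.494,-0.095). Next I write the move helper and go above the holder.

```bash
cat > go.py <<'E'
from h import *
import sys
def D(x,y,z,yaw):  # yaw of tool x axis in deg, tool down
    s=r.sense(); R0=Ro.from_rotvec(s['tool_rot']); a=np.radians(yaw)
    Rt=Ro.from_matrix(np.array([[np.cos(a),np.sin(a),0],[np.sin(a),-np.cos(a),0],[0,0,-1]]))
    sl=R0.inv().apply(np.array([x,y,z])-s['position'])/0.4
    an=(R0.inv()*Rt).as_rotvec(degrees=True)/45
    print('t',round(s['t'],2),'slide',sl.round(4),'ang',an.round(4),'pos',np.round(s['position'],4))
# geometry estimates
Ht=np.radians(4.7)
T=np.radians(7.15); Torg=np.array([.5678,.2401])
def tester(x,y):
    return Torg+np.array([np.cos(T)*x-np.sin(T)*y,np.sin(T)*x+np.cos(T)*y])
if __name__=='__main__': D(*map(float,sys.argv[1:]))
E
python3 go.py 0.42 -0.31 0.36 94.7
```

```text
t 0.1 slide [ 0.6735 -0.5062 -0.3888] ang [-1.9000e-03 -1.1000e-03 -1.6042e+00] pos [ 0.2485 -0.6     0.2042]
```

```bash
python3 -m jog '{"slide":[[0,0,-0.15],[0.05,-0.04,-0.3],[0.15,-0.11,-0.389],[0.25,-0.19,-0.389],[0.35,-0.26,-0.389],[0.45,-0.34,-0.389],[0.55,-0.41,-0.389],[0.63,-0.47,-0.389],[0.673,-0.506,-0.389],[0.673,-0.506,-0.389]],"angular":[[0,0,-0.1],[0,0,-0.2],[0,0,-0.3],[0,0,-0.4],[0,0,-0.5],[0,0,-0.6],[0,0,-0.7],[0,0,-0.8],[0,0,-0.9],[0,0,-0.9]]}' 0.4 60
python3 go.py 0.42 -0.31 0.36 94.7
```

```text
t: 1.35
position: [0.4204, -0.3096, 0.3605]
tool_rot: [-2.676, -1.645, 0.0]
ft_force: [-0.3, -0.0, -0.0]
finger_gap: 0.034
gripper_force: 0.0
t 1.35 slide [-0.0013 -0.0004  0.0012] ang [-3.000e-04 -1.000e-04 -7.008e-01] pos [ 0.4204 -0.3096  0.3605]
```

```bash
python3 -m jog '{"slide":[[0,0,0],[0,0,0],[0,0,0],[0,0,0],[0,0,0]],"angular":[[0,0,-0.2],[0,0,-0.4],[0,0,-0.6],[0,0,-0.704],[0,0,-0.704]]}'
python3 - <<'E'
from h import *
d=grab('wrist'); cv2.imwrite('pics/w1.png',cv2.resize(np.array(d['img'])[...,::-1],(800,600),interpolation=cv2.INTER_CUBIC))
X=cloud(d);Z=X[...,2]
m=(Z>.135)&(Z<.175)&(X[...,1]>-.37)&(X[...,1]<-.25)&(X[...,0]>.3)&(X[...,0]<.65)
nn,lab,st,ce=cv2.connectedComponentsWithStats(m.astype(np.uint8))
for i in range(1,nn):
    if st[i,4]>15:
        P=X[lab==i];c,s,a=cv2.minAreaRect(P[:,:2].astype(np.float32)*1000);print(ce[i].round(),st[i,4],np.round(c,1),np.round(s,1),round(a,1),np.nanmax(P[:,2]),P.mean(0).round(4))
E
python3 go.py 0.42 -0.31 0.36 94.7
```

```text
t: 1.98
position: [0.4188, -0.3124, 0.3603]
tool_rot: [-2.134, -2.305, 0.001]
ft_force: [-0.2, -0.5, -0.1]
finger_gap: 0.0337
gripper_force: 0.0
[199. 163.] 183 [ 359.  -321.8] [ 4.7 30.4] 5.3 0.16013224781850896 [ 0.3596 -0.3211  0.1533]
[295. 162.] 175 [ 470.7 -312.3] [ 4.8 29.9] 4.8 0.16017036490071465 [ 0.4698 -0.3112  0.153 ]
[342. 161.] 222 [ 525.9 -307.9] [ 5.  30.2] 4.5 0.16009365717903204 [ 0.525  -0.3069  0.1517]
[389. 162.] 306 [ 582.1 -303.6] [ 6.  29.4] 3.9 0.16051139929230193 [ 0.5806 -0.3032  0.1507]
t 2.02 slide [0.0049 0.0029 0.001 ] ang [-0.0009  0.0003 -0.0066] pos [ 0.419  -0.3121  0.3604]
```

View pics/w1.png

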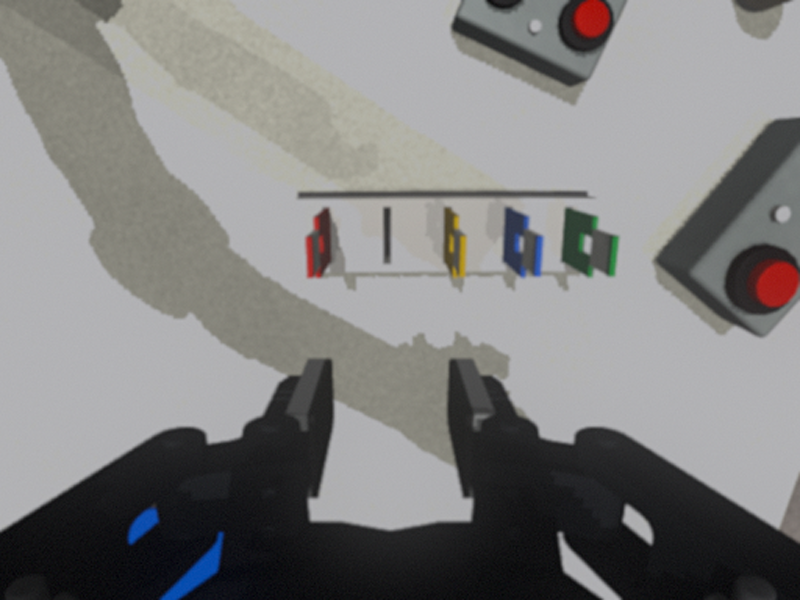

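The wrist view shows red (318,243), the empty slot (387,235), yellow (455,243), blue (523,243) and green (590,243). Tongues are 30 mm wide with tops near 0.158, as they should be. I start with red.

```bash
python3 go.py 0.359 -0.3218 0.127 94.7; python3 - <<'E'
from go import *
for n,y in zip(['yel','red','blu','grn'],[60,0,-60,-120]):
    print(n,'front',tester(-75,0) if 0 else tester(-.075,y/1000).round(4),'hang',tester(-.02,y/1000).round(4))
E
```

```text
t 2.02 slide [-0.0126 -0.1511  0.5836] ang [-0.0009  0.0003 -0.0066] pos [ 0.419  -0.3121  0.3604]
yel front [0.4859 0.2903] hang [0.5405 0.2971]
red front [0.4934 0.2308] hang [0.548  0.2376]
blu front [0.5009 0.1712] hang [0.5554 0.1781]
grn front [0.5083 0.1117] hang [0.5629 0.1185]
```

```bash
python3 -m jog '{"slide":[[-0.0126,-0.08,0.05],[-0.0126,-0.151,0.15],[-0.0126,-0.151,0.25],[-0.0126,-0.151,0.35],[-0.0126,-0.151,0.45],[-0.0126,-0.151,0.53],[-0.0126,-0.151,0.57],[-0.0126,-0.151,0.5836],[-0.0126,-0.151,0.5836],[-0.0126,-0.151,0.5836]],"angular":[[0,0,0],[0,0,0],[0,0,0],[0,0,0],[0,0,0],[0,0,0],[0,0,0],[0,0,0],[0,0,0],[0,0,0]]}'
python3 -m jog '{"slide":[[0,0,0],[0,0,0],[0,0,0],[0,0,0],[0,0,0]],"angular":[[0,0,0],[0,0,0],[0,0,0],[0,0,0],[0,0,0]]}' 0 100
python3 go.py 0.359 -0.3218 0.32 94.7
python3 go.py 0.473 0.2285 0.32 97.15
```

```text
t: 3.28
position: [0.3609, -0.321, 0.1282]
tool_rot: [2.128, 2.309, -0.0]
ft_force: [0.9, 0.4, -0.1]
finger_gap: 0.0341
gripper_force: 0.0
t: 3.9
position: [0.3609, -0.3208, 0.1277]
tool_rot: [2.128, 2.309, 0.0]
ft_force: [-0.6, -0.3, 5.3]
finger_gap: 0.0014
gripper_force: 57.2
t 3.9 slide [-0.0027 -0.0043 -0.4807] ang [ 0.0013  0.0012 -0.0002] pos [ 0.3609 -0.3208  0.1277]
t 3.9 slide [ 1.3452  0.3922 -0.4815] ang [ 0.0013  0.0012 -0.0547] pos [ 0.3609 -0.3208  0.1277]
```

```bash
python3 -m jog '{"slide":[[0,0,-0.02],[0,0,-0.06],[0,0,-0.1],[0,0,-0.15],[0,0,-0.2],[0,0,-0.28],[0,0,-0.36],[0,0,-0.44],[0,0,-0.48],[0,0,-0.48]],"angular":[[0,0,0],[0,0,0],[0,0,0],[0,0,0],[0,0,0],[0,0,0],[0,0,0],[0,0,0],[0,0,0],[0,0,0]]}'
python3 - <<'E'
from h import *
d=grab('wrist'); a=np.array(d['img'])[...,::-1]
d=grab('side'); b=np.array(d['img'])[...,::-1]
cv2.imwrite('pics/w2.png',np.hstack([cv2.resize(a,(400,300)),cv2.resize(b,(400,300))]))
E
python3 go.py 0.473 0.2285 0.32 97.15
```

```text
t: 5.15
position: [0.3606, -0.3207, 0.3201]
tool_rot: [2.127, 2.309, -0.0]
ft_force: [0.8, 0.6, -1.9]
finger_gap: 0.001
gripper_force: 56.5
t 5.25 slide [ 1.3435  0.3945 -0.0035] ang [-0.0015 -0.0015 -0.0546] pos [ 0.3597 -0.32    0.3182]
```

View pics/w2.png

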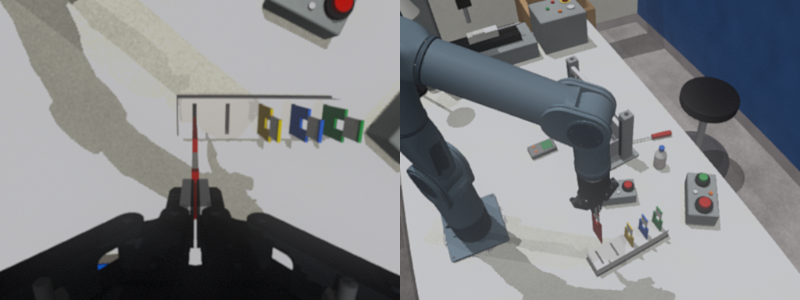

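```bash
python3 -m jog '{"slide":[[0.05,0.02,0],[0.14,0.04,0],[0.24,0.07,0],[0.34,0.10,0],[0.44,0.13,0],[0.54,0.16,0],[0.64,0.19,0],[0.74,0.22,0],[0.83,0.25,0],[0.92,0.28,0],[0.97,0.29,0],[1,0.295,0]],"angular":[[0,0,0],[0,0,0],[0,0,0],[0,0,0],[0,0,0],[0,0,0],[0,0,0],[0,0,0],[0,0,-0.03],[0,0,-0.0546],[0,0,-0.0546],[0,0,-0.0546]]}'
python3 go.py 0.473 0.2285 0.32 97.15
```

```text
t: 6.75
position: [0.4444, 0.0888, 0.318]
tool_rot: [-2.076, -2.356, 0.002]
ft_force: [-0.2, -0.9, -0.9]
finger_gap: 0.0011
gripper_force: 56.5
t 6.75 slide [ 0.3375  0.1149 -0.0052] ang [-0.0031 -0.0006  0.0018] pos [0.4444 0.0888 0.318 ]
```

```bash
python3 -m jog '{"slide":[[0.05,0.015,0],[0.12,0.04,0],[0.2,0.065,0],[0.28,0.09,0],[0.32,0.11,0],[0.3375,0.115,0],[0.3375,0.115,0],[0.3375,0.115,0]],"angular":[[0,0,0],[0,0,0],[0,0,0],[0,0,0],[0,0,0],[0,0,0],[0,0,0],[0,0,0]]}'
python3 - <<'E'
from go import *
d=grab('wrist');w=d
cv2.imwrite('pics/w3.png',np.array(d['img'])[...,::-1])
X=cloud(d);Z=X[...,2]
# hook tips / bar: points z .205-.235 ; in tester frame
c,s=np.cos(T),np.sin(T)
q=X[...,:2]-Torg; tx=q[...,0]*c+q[...,1]*s; ty=-q[...,0]*s+q[...,1]*c
m=(Z>.205)&(Z<.235)&(tx>-.055)&(tx<.0)&(abs(ty)<.15)
nn,lab,st,ce=cv2.connectedComponentsWithStats(m.astype(np.uint8))
for i in range(1,nn):
    if st[i,4]>5: k=lab==i; print('hook',ce[i].round(),st[i,4],'ty',ty[k].mean().round(4),'tx',tx[k].min().round(4),tx[k].max().round(4),'z',Z[k].max().round(4))
m=(abs(Z-.247)<.008)&(tx>.02)&(tx<.09)
if m.sum()>20: print('cols',[(np.nanmean(tx[k]).round(4),np.nanmean(ty[k]).round(4)) for k in (m&(ty>0),m&(ty<0)) if k.sum()>5])
for n in ['top','side']:
    d=grab(n);X=cloud(d);h=cv2.cvtColor(np.array(d['img']),cv2.COLOR_RGB2HSV)
    m=((h[...,0]>172)|(h[...,0]<6))&(h[...,1]>100)&(abs(X[...,0]-.473)<.05)&(abs(X[...,1]-.2285)<.05)
    if m.sum()>10: P=X[m];print(n,m.sum(),P.min(0),P.max(0),P.mean(0))
E
python3 go.py 0.473 0.2285 0.243 97.15
```

```text
t: 7.75
position: [0.474, 0.2264, 0.3189]
tool_rot: [2.08, 2.354, -0.001]
ft_force: [-0.3, -0.3, -1.3]
finger_gap: 0.0017
gripper_force: 56.5
hook [344.  25.] 509 ty 0.1196 tx -0.0468 -0.0 z 0.2287
hook [341. 105.] 447 ty 0.0598 tx -0.0472 -0.0 z 0.2296
hook [336. 178.] 409 ty 0.0007 tx -0.0472 -0.0001 z 0.229
hook [331. 244.] 363 ty -0.059 tx -0.0478 -0.0002 z 0.2286
top 22 [0.46762888 0.20224806 0.26016508] [0.47667783 0.23188474 0.35146425] [0.47303843 0.21599535 0.30473754]
side 15 [0.46774909 0.20064155 0.21242656] [0.47215928 0.23606704 0.29416326] [0.46970533 0.22142335 0.26916695]
t 7.9 slide [ 0.0047 -0.0023  0.1906] ang [ 0.0003  0.0007 -0.0015] pos [0.4741 0.2268 0.3192]
```

View pics/w3.png

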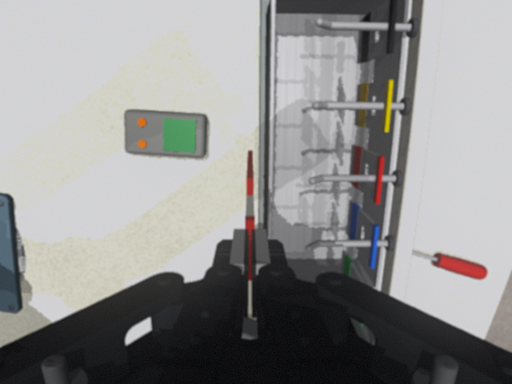

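Wrist view confirms the hooks: black coupon (390,25), yellow (388,105), red (380,178), blue (375,245), and green partly hidden at (347,265). The tester model fits within 1 mm.

```bash
python3 -m jog '{"slide":[[0.008,0,0.06],[0.008,0,0.12],[0.008,0,0.17],[0.008,0,0.189],[0.008,0,0.189],[0.008,0.03,0.189],[0.008,0.06,0.189],[0.008,0.1,0.189],[0.008,0.14,0.189],[0.008,0.17,0.189],[0.008,0.181,0.189],[0.008,0.181,0.189]],"angular":[[0,0,0],[0,0,0],[0,0,0],[0,0,0],[0,0,0],[0,0,0],[0,0,0],[0,0,0],[0,0,0],[0,0,0],[0,0,0],[0,0,0]]}'
python3 - <<'E'
from go import *
d=grab('wrist'); a=np.array(d['img'])[...,::-1]
d=grab('side'); b=np.array(d['img'])[60:260,180:330,::-1]
cv2.imwrite('pics/w4.png',np.hstack([cv2.resize(a,(533,400)),cv2.resize(b,(267,400),interpolation=2)]))
p=r.sense()['position'];q=p[:2]-Torg;print(q[0]*np.cos(T)+q[1]*np.sin(T),-q[0]*np.sin(T)+q[1]*np.cos(T),p)
E
```

```text
t: 9.4
position: [0.5454, 0.2399, 0.2434]
tool_rot: [-2.078, -2.355, 0.0]
ft_force: [-0.1, -1.1, -0.3]
finger_gap: 0.001
gripper_force: 56.5
-0.022678027883389257 0.0025905303485958095 [0.54497589 0.23984771 0.24355894]
```

View pics/w4.png

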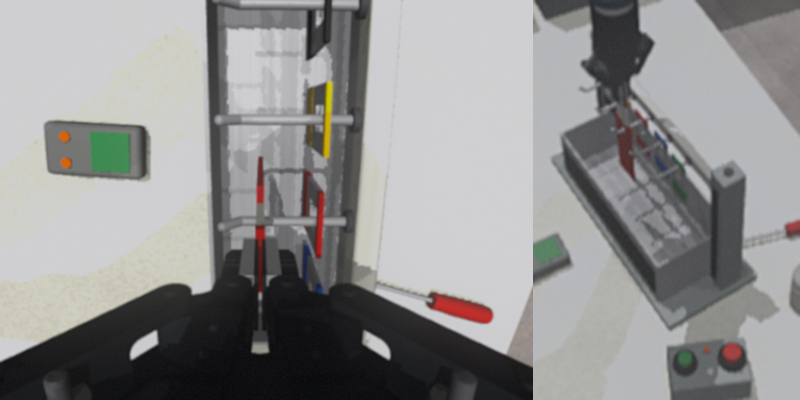

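```bash
python3 -m jog '{"slide":[[0,0,0.01],[0,0,0.02],[0,0,0.03],[0,0,0.036],[0,0,0.036],[0,0,0.036],[0,0,0.036]],"angular":[[0,0,0],[0,0,0],[0,0,0],[0,0,0],[0,0,0],[0,0,0],[0,0,0]]}'
python3 -m jog '{"slide":[[0,0,0],[0,0,0],[0,0,0],[0,0,0]],"angular":[[0,0,0],[0,0,0],[0,0,0],[0,0,0]]}' 0.2
python3 -m jog '{"slide":[[0,0,-0.02],[0,0,-0.06],[0,0,-0.1],[0,0,-0.15],[0,0,-0.2],[0,0,-0.24],[0,-0.08,-0.24],[0,-0.16,-0.24],[0,-0.19,-0.24],[0,-0.19,-0.24]],"angular":[[0,0,0],[0,0,0],[0,0,0],[0,0,0],[0,0,0],[0,0,0],[0,0,0],[0,0,0],[0,0,0],[0,0,0]]}'
python3 - <<'E'
from go import *
d=grab('wrist'); a=np.array(d['img'])[...,::-1]
cv2.imwrite('pics/w5.png',a)
E
python3 go.py 0.4727 -0.3108 0.32 94.7
```

```text
t: 10.38
position: [0.5455, 0.2398, 0.2292]
tool_rot: [2.079, 2.355, 0.0]
ft_force: [-1.0, 0.7, -0.1]
finger_gap: 0.0013
gripper_force: 56.5
t: 10.88
position: [0.5455, 0.2397, 0.2292]
tool_rot: [2.079, 2.356, -0.0]
ft_force: [0.5, 1.5, 0.7]
finger_gap: 0.017
gripper_force: 0.0
t: 12.12
position: [0.4703, 0.2302, 0.3258]
tool_rot: [2.078, 2.355, 0.001]
ft_force: [0.6, 0.1, -0.2]
finger_gap: 0.0168
gripper_force: 0.0
t 12.18 slide [-1.3425 -0.163   0.0138] ang [0.0015 0.     0.0535] pos [0.4709 0.2301 0.3256]
```

View pics/w5.png

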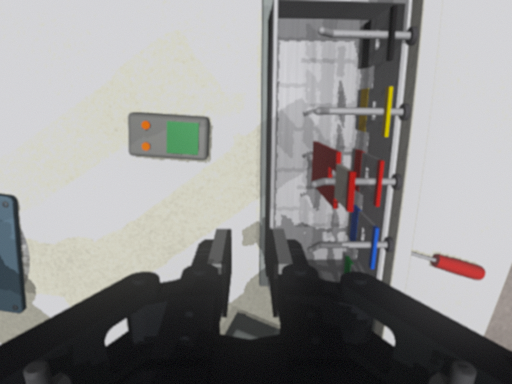

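Red hangs on the red coupon's hook at (345,180), clear of the coupon at (380,183). Next is yellow.

```bash
python3 -m jog '{"slide":[[-0.1,-0.01,0.01],[-0.22,-0.02,0.013],[-0.35,-0.04,0.013],[-0.47,-0.05,0.013],[-0.6,-0.07,0.013],[-0.72,-0.085,0.013],[-0.84,-0.1,0.013],[-0.92,-0.11,0.013],[-0.98,-0.12,0.013],[-1,-0.122,0.013]],"angular":[[0,0,0],[0,0,0],[0,0,0],[0,0,0],[0,0,0],[0,0,0],[0,0,0],[0,0,0],[0,0,0.03],[0,0,0.0535]]}' 0.4
python3 go.py 0.4715 -0.3118 0.127 94.7
```

```text
t: 13.42
position: [0.4716, -0.1741, 0.3197]
tool_rot: [-2.131, -2.308, -0.0]
ft_force: [0.2, 0.7, -0.2]
finger_gap: 0.0341
gripper_force: 0.0
t 13.43 slide [-0.3434 -0.0274  0.4816] ang [-0.0003 -0.0005 -0.0033] pos [ 0.4716 -0.1741  0.3197]
```

```bash
python3 -m jog '{"slide":[[-0.1,-0.008,0],[-0.2,-0.016,0],[-0.3,-0.024,0],[-0.343,-0.0274,0],[-0.343,-0.0274,0.1],[-0.343,-0.0274,0.2],[-0.343,-0.0274,0.3],[-0.343,-0.0274,0.4],[-0.343,-0.0274,0.46],[-0.343,-0.0274,0.4816],[-0.343,-0.0274,0.4816],[-0.343,-0.0274,0.4816]],"angular":[[0,0,0],[0,0,0],[0,0,0],[0,0,0],[0,0,0],[0,0,0],[0,0,0],[0,0,0],[0,0,0],[0,0,0],[0,0,0],[0,0,0]]}'
python3 -m jog '{"slide":[[0,0,0],[0,0,0],[0,0,0],[0,0,0],[0,0,0]],"angular":[[0,0,0],[0,0,0],[0,0,0],[0,0,0],[0,0,0]]}' 0 100
python3 -m jog '{"slide":[[0,0,-0.02],[0,0,-0.06],[0,0,-0.1],[0,0,-0.15],[0,0,-0.2],[0,0,-0.28],[0,0,-0.36],[0,0,-0.44],[0,0,-0.48],[0,0,-0.48]],"angular":[[0,0,0],[0,0,0],[0,0,0],[0,0,0],[0,0,0],[0,0,0],[0,0,0],[0,0,0],[0,0,0],[0,0,0]]}'
python3 - <<'E'
from go import *
print(tester(-.0954,.0595))
E
python3 go.py 0.4658 0.2875 0.32 97.15
```

```text
t: 14.92
position: [0.4728, -0.3104, 0.1286]
tool_rot: [2.126, 2.31, 0.001]
ft_force: [-0.4, 0.4, 0.8]
finger_gap: 0.0342
gripper_force: 0.0
t: 15.55
position: [0.4725, -0.3106, 0.1281]
tool_rot: [2.127, 2.31, 0.001]
ft_force: [0.0, 0.2, 5.8]
finger_gap: 0.0011
gripper_force: 55.9
t: 16.8
position: [0.4722, -0.3105, 0.3204]
tool_rot: [2.126, 2.31, 0.0]
ft_force: [-0.2, -0.1, -1.4]
finger_gap: 0.0012
gripper_force: 55.2
[0.46573605 0.28726312]
t 16.8 slide [ 1.4912e+00  1.0740e-01 -9.0000e-04] ang [ 0.002   0.0018 -0.0537] pos [ 0.4722 -0.3105  0.3204]
```

```bash
python3 -m jog '{"slide":[[0.05,0,0],[0.14,0.01,0],[0.24,0.017,0],[0.34,0.024,0],[0.44,0.03,0],[0.54,0.038,0],[0.64,0.045,0],[0.74,0.052,0],[0.83,0.059,0],[0.92,0.066,0],[0.97,0.07,0],[1,0.072,0]],"angular":[[0,0,0],[0,0,0],[0,0,0],[0,0,0],[0,0,0],[0,0,0],[0,0,0],[0,0,0],[0,0,-0.03],[0,0,-0.0537],[0,0,-0.0537],[0,0,-0.0537]]}'
python3 go.py 0.4658 0.2875 0.32 97.15
```

```text
t: 18.3
position: [0.4658, 0.0925, 0.3182]
tool_rot: [-2.074, -2.357, 0.003]
ft_force: [0.2, -0.7, -0.2]
finger_gap: 0.001
gripper_force: 55.2
t 18.3 slide [ 0.4835  0.0621 -0.0045] ang [-0.0029 -0.0002  0.0035] pos [0.4658 0.0925 0.3182]
```

```bash
python3 -m jog '{"slide":[[0.05,0.006,0],[0.14,0.018,0],[0.24,0.03,0],[0.34,0.044,0],[0.42,0.054,0],[0.47,0.06,0],[0.4835,0.062,0],[0.4835,0.062,0],[0.4835,0.062,0]],"angular":[[0,0,0],[0,0,0],[0,0,0],[0,0,0],[0,0,0],[0,0,0],[0,0,0],[0,0,0],[0,0,0]]}'
cat > chk.py <<'E'
from go import *
import sys
col=sys.argv[1]; s=r.sense(); p=s['position'];q=p[:2]-Torg
tx=q[0]*np.cos(T)+q[1]*np.sin(T);ty=-q[0]*np.sin(T)+q[1]*np.cos(T)
print('tester xy',tx.round(4),ty.round(4),'z',p[2].round(4),'gap',s['finger_gap'],s['gripper_force'])
lo,hi={'yel':(20,34),'grn':(45,85),'blu':(105,125),'red':(170,180)}[col]
for n in ['top','side','wrist']:
    d=grab(n);X=cloud(d);h=cv2.cvtColor(np.array(d['img']),cv2.COLOR_RGB2HSV)
    Y=(X[...,:2]-p[:2]); m=(h[...,0]>=lo)&(h[...,0]<=hi)&(h[...,1]>90)&(np.hypot(Y[...,0],Y[...,1])<.05)&(X[...,2]>.1)
    if m.sum()>8:
        P=X[m];a=P[:,:2]-Torg;y=-a[:,0]*np.sin(T)+a[:,1]*np.cos(T)
        print(n,m.sum(),'z',P[:,2].min().round(4),P[:,2].max().round(4),'ty',y.min().round(4),y.max().round(4),'expect z',(p[2]-.12).round(3),(p[2]+.03).round(3))
E
python3 chk.py yel
```

```text
t: 19.42
position: [0.4682, 0.2844, 0.3191]
tool_rot: [2.08, 2.354, -0.001]
ft_force: [0.1, -0.8, -0.4]
finger_gap: 0.0009
gripper_force: 55.2
tester xy -0.0933 0.0563 z 0.3191 gap 0.000933784354420242 55.192832350730896
top 63 z 0.2228 0.3512 ty 0.0302 0.0719 expect z 0.199 0.349
side 96 z 0.2054 0.2937 ty 0.0255 0.0744 expect z 0.199 0.349
wrist 564 z 0.2081 0.4398 ty 0.0396 0.08 expect z 0.199 0.349
```

```bash
python3 -m jog '{"slide":[[0.01,0,0.06],[0.01,0,0.12],[0.01,0,0.17],[0.01,0,0.1875],[0.01,0,0.1875],[0.01,0.03,0.1875],[0.01,0.06,0.1875],[0.01,0.1,0.1875],[0.01,0.14,0.1875],[0.01,0.17,0.1875],[0.01,0.178,0.1875],[0.01,0.178,0.1875]],"angular":[[0,0,0],[0,0,0],[0,0,0],[0,0,0],[0,0,0],[0,0,0],[0,0,0],[0,0,0],[0,0,0],[0,0,0],[0,0,0],[0,0,0]]}'
python3 chk.py yel; python3 - <<'E'
from h import *
cv2.imwrite('pics/w6.png',load('wrist')['img'][...,::-1])
E
```

```text
t: 21.08
position: [0.538, 0.2987, 0.2443]
tool_rot: [-2.078, -2.356, 0.0]
ft_force: [0.1, -0.2, -0.4]
finger_gap: 0.001
gripper_force: 55.2
tester xy -0.0223 0.0618 z 0.2443 gap 0.00100342230112974 55.21326541900635
top 82 z 0.145 0.2373 ty 0.0357 0.0792 expect z 0.124 0.274
side 133 z 0.1305 0.2336 ty 0.0309 0.085 expect z 0.124 0.274
wrist 1230 z 0.1333 0.3561 ty 0.0399 0.0852 expect z 0.124 0.274
```

View pics/w6.png

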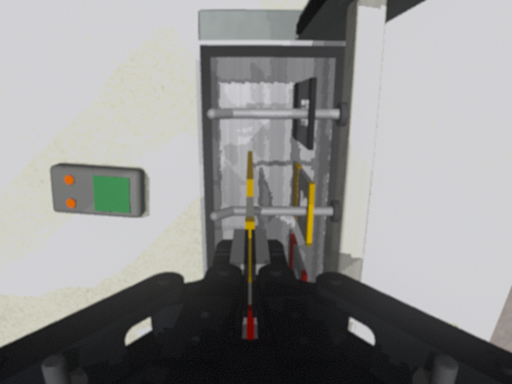

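The hook passes through the yellow panel's slot at (250,210). I lower it and release.

```bash
python3 -m jog '{"slide":[[0,0,0.01],[0,0,0.02],[0,0,0.03],[0,0,0.0365],[0,0,0.0365],[0,0,0.0365],[0,0,0.0365]],"angular":[[0,0,0],[0,0,0],[0,0,0],[0,0,0],[0,0,0],[0,0,0],[0,0,0]]}'
python3 -m jog '{"slide":[[0,0,0],[0,0,0],[0,0,0],[0,0,0]],"angular":[[0,0,0],[0,0,0],[0,0,0],[0,0,0]]}' 0.2
python3 -m jog '{"slide":[[0,0,-0.02],[0,0,-0.06],[0,0,-0.1],[0,0,-0.15],[0,0,-0.2],[0,0,-0.24],[0,-0.08,-0.24],[0,-0.16,-0.24],[0,-0.19,-0.24],[0,-0.19,-0.24]],"angular":[[0,0,0],[0,0,0],[0,0,0],[0,0,0],[0,0,0],[0,0,0],[0,0,0],[0,0,0],[0,0,0],[0,0,0]]}'
python3 go.py 0.527 -0.3073 0.32 94.7
```

```text
t: 22.1
position: [0.5381, 0.2986, 0.2298]
tool_rot: [2.078, 2.356, 0.0]
ft_force: [0.5, 0.1, -1.0]
finger_gap: 0.0013
gripper_force: 55.2
t: 22.6
position: [0.5381, 0.2985, 0.2297]
tool_rot: [2.079, 2.356, -0.0]
ft_force: [-0.0, 0.4, 0.4]
finger_gap: 0.0174
gripper_force: 0.0
t: 23.85
position: [0.4629, 0.289, 0.3263]
tool_rot: [2.078, 2.355, 0.001]
ft_force: [0.7, -0.2, 0.5]
finger_gap: 0.0169
gripper_force: 0.0
t 23.85 slide [-1.4992 -0.027   0.0162] ang [0.0015 0.0003 0.0548] pos [0.4629 0.289  0.3263]
```

```bash
python3 -m jog '{"slide":[[-0.1,0,0.01],[-0.22,0,0.016],[-0.35,0,0.016],[-0.47,0,0.016],[-0.6,0,0.016],[-0.72,0,0.016],[-0.84,-0.01,0.016],[-0.92,-0.015,0.016],[-0.98,-0.018,0.016],[-1,-0.018,0.016]],"angular":[[0,0,0],[0,0,0],[0,0,0],[0,0,0],[0,0,0],[0,0,0],[0,0,0],[0,0,0],[0,0,0.03],[0,0,0.0548]]}' 0.4
python3 go.py 0.527 -0.3073 0.127 94.7; python3 chk.py yel
python3 - <<'E'
from h import *
d=load('side')
a=cv2.resize(d['img'][60:230,180:330,::-1],(530,600),interpolation=2);cv2.imwrite('pics/s7.png',a)
E
```

```text
t: 25.1
position: [0.5058, -0.1102, 0.3191]
tool_rot: [-2.133, -2.307, -0.0]
ft_force: [-0.4, 0.2, -0.0]
finger_gap: 0.0342
gripper_force: 0.0
t 25.1 slide [-0.4955  0.0142  0.4803] ang [-0.0001 -0.0003 -0.0047] pos [ 0.5058 -0.1102  0.3191]
tester xy -0.1051 -0.3399 z 0.3191 gap 0.03420349714545819 0.0
```

View pics/s7.png

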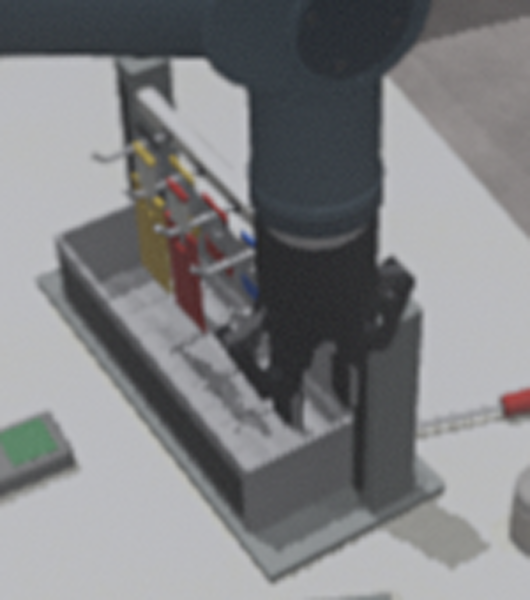

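Yellow (150,225) and red (185,260) hang in front of their own coupons. Next is blue.

```bash
python3 -m jog '{"slide":[[-0.13,0.002,0],[-0.26,0.005,0],[-0.38,0.008,0],[-0.47,0.01,0],[-0.5,0.012,0.1],[-0.5,0.012,0.2],[-0.5,0.012,0.3],[-0.5,0.012,0.4],[-0.5,0.012,0.46],[-0.5,0.012,0.4803],[-0.5,0.012,0.4803],[-0.5,0.012,0.4803]],"angular":[[0,0,0],[0,0,0],[0,0,0],[0,0,0],[0,0,0],[0,0,0],[0,0,0],[0,0,0],[0,0,0],[0,0,0],[0,0,0],[0,0,0]]}'
python3 -m jog '{"slide":[[0,0,0],[0,0,0],[0,0,0],[0,0,0],[0,0,0]],"angular":[[0,0,0],[0,0,0],[0,0,0],[0,0,0],[0,0,0]]}' 0 100
python3 -m jog '{"slide":[[0,0,-0.02],[0,0,-0.06],[0,0,-0.1],[0,0,-0.15],[0,0,-0.2],[0,0,-0.28],[0,0,-0.36],[0,0,-0.44],[0,0,-0.48],[0,0,-0.48]],"angular":[[0,0,0],[0,0,0],[0,0,0],[0,0,0],[0,0,0],[0,0,0],[0,0,0],[0,0,0],[0,0,0],[0,0,0]]}'
python3 - <<'E'
from go import *
print(tester(-.0954,-.0595),tester(-.0954,-.1195))
E
python3 go.py 0.4806 0.1692 0.32 97.15
```

```text
t: 26.75
position: [0.5276, -0.3077, 0.1286]
tool_rot: [2.127, 2.309, 0.001]
ft_force: [0.0, 0.2, -0.5]
finger_gap: 0.0342
gripper_force: 0.0
t: 27.38
position: [0.5272, -0.3079, 0.128]
tool_rot: [2.128, 2.309, 0.001]
ft_force: [-0.5, -0.5, 5.9]
finger_gap: 0.0013
gripper_force: 56.3
t: 28.62
position: [0.527, -0.3078, 0.3203]
tool_rot: [2.127, 2.309, 0.001]
ft_force: [-1.3, 0.1, -1.0]
finger_gap: 0.001
gripper_force: 55.6
[0.48054767 0.1691885 ] [0.48801571 0.10965508]
t 28.62 slide [ 1.1979e+00 -1.8100e-02 -6.0000e-04] ang [ 0.0021  0.0016 -0.0547] pos [ 0.527  -0.3078  0.3203]
```

```bash
python3 -m jog '{"slide":[[0.05,-0.01,0],[0.14,-0.015,0],[0.24,-0.018,0],[0.34,-0.018,0],[0.44,-0.018,0],[0.54,-0.018,0],[0.64,-0.018,0],[0.74,-0.018,0],[0.83,-0.018,0],[0.92,-0.018,0],[0.97,-0.018,0],[1,-0.018,0]],"angular":[[0,0,0],[0,0,0],[0,0,0],[0,0,0],[0,0,0],[0,0,0],[0,0,0],[0,0,0],[0,0,-0.03],[0,0,-0.0547],[0,0,-0.0547],[0,0,-0.0547]]}'
python3 go.py 0.4806 0.1692 0.32 97.15
```

```text
t: 30.12
position: [0.4857, 0.0912, 0.3181]
tool_rot: [-2.076, -2.356, 0.002]
ft_force: [-0.9, -0.7, -1.0]
finger_gap: 0.0014
gripper_force: 55.6
t 30.12 slide [ 0.1951  0.0119 -0.0048] ang [-0.0027 -0.0001  0.0017] pos [0.4857 0.0912 0.3181]
```

```bash
python3 -m jog '{"slide":[[0.05,0.003,0],[0.1,0.006,0],[0.15,0.009,0],[0.19,0.012,0],[0.2,0.012,0],[0.2,0.012,0],[0.2,0.012,0]],"angular":[[0,0,0],[0,0,0],[0,0,0],[0,0,0],[0,0,0],[0,0,0],[0,0,0]]}'
python3 chk.py blu
```

```text
t: 31.0
position: [0.4816, 0.1694, 0.3191]
tool_rot: [2.08, 2.354, -0.001]
ft_force: [0.2, -0.0, -0.6]
finger_gap: 0.0014
gripper_force: 55.6
tester xy -0.0943 -0.0594 z 0.3191 gap 0.001392276285348435 55.639817118644714
top 10 z 0.2334 0.3107 ty -0.0826 -0.0749 expect z 0.199 0.349
side 162 z 0.2055 0.3115 ty -0.0873 -0.0389 expect z 0.199 0.349
wrist 651 z 0.2092 0.4434 ty -0.074 -0.034 expect z 0.199 0.349
```

```bash
python3 -m jog '{"slide":[[0.003,0,0.06],[0.003,0,0.12],[0.003,0,0.17],[0.003,0,0.1875],[0.003,0,0.1875],[0.003,0.03,0.1875],[0.003,0.06,0.1875],[0.003,0.1,0.1875],[0.003,0.14,0.1875],[0.003,0.17,0.1875],[0.003,0.181,0.1875],[0.003,0.181,0.1875]],"angular":[[0,0,0],[0,0,0],[0,0,0],[0,0,0],[0,0,0],[0,0,0],[0,0,0],[0,0,0],[0,0,0],[0,0,0],[0,0,0],[0,0,0]]}'
python3 chk.py blu; python3 - <<'E'
from h import *
cv2.imwrite('pics/w8.png',load('wrist')['img'][...,::-1])
E
```

```text
t: 32.65
position: [0.5531, 0.1807, 0.2441]
tool_rot: [-2.078, -2.355, 0.0]
ft_force: [-0.5, -0.2, -0.4]
finger_gap: 0.0012
gripper_force: 55.7
tester xy -0.022 -0.0571 z 0.2441 gap 0.0012067263746079488 55.658748149871826
side 171 z 0.132 0.2754 ty -0.0847 -0.0317 expect z 0.124 0.274
wrist 1375 z 0.1576 0.3691 ty -0.08 -0.0319 expect z 0.124 0.274
```

View pics/w8.png

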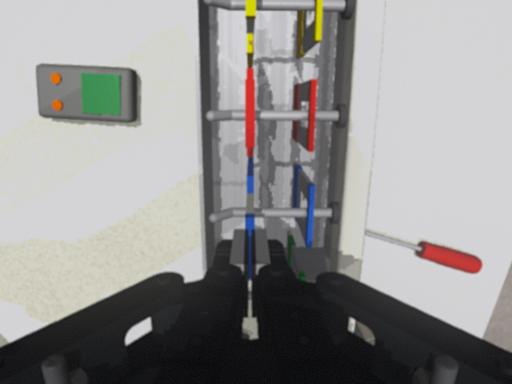

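Blue is threaded on its hook at (250,212). Red and yellow hang still at (250,115) and (250,10). I release blue and go for green.

```bash
python3 -m jog '{"slide":[[0,0,0.01],[0,0,0.02],[0,0,0.03],[0,0,0.0365],[0,0,0.0365],[0,0,0.0365],[0,0,0.0365]],"angular":[[0,0,0],[0,0,0],[0,0,0],[0,0,0],[0,0,0],[0,0,0],[0,0,0]]}'
python3 -m jog '{"slide":[[0,0,0],[0,0,0],[0,0,0],[0,0,0]],"angular":[[0,0,0],[0,0,0],[0,0,0],[0,0,0]]}' 0.2
python3 -m jog '{"slide":[[0,0,-0.02],[0,0,-0.06],[0,0,-0.1],[0,0,-0.15],[0,0,-0.2],[0,0,-0.24],[0,-0.08,-0.24],[0,-0.16,-0.24],[0,-0.19,-0.24],[0,-0.19,-0.24]],"angular":[[0,0,0],[0,0,0],[0,0,0],[0,0,0],[0,0,0],[0,0,0],[0,0,0],[0,0,0],[0,0,0],[0,0,0]]}'
python3 go.py 0.5815 -0.3045 0.32 94.7
```

```text
t: 33.67
position: [0.5532, 0.1806, 0.2297]
tool_rot: [2.079, 2.356, 0.0]
ft_force: [-0.8, 0.2, -1.0]
finger_gap: 0.0011
gripper_force: 55.7
t: 34.17
position: [0.5531, 0.1806, 0.2296]
tool_rot: [2.079, 2.356, 0.0]
ft_force: [-0.7, 0.1, 0.8]
finger_gap: 0.0171
gripper_force: 0.0
t: 35.42
position: [0.4779, 0.171, 0.3262]
tool_rot: [2.078, 2.355, 0.001]
ft_force: [0.7, 0.1, 0.0]
finger_gap: 0.017
gripper_force: 0.0
t 35.42 slide [-1.2117  0.109   0.0164] ang [0.0016 0.0007 0.0543] pos [0.4779 0.171  0.3262]
```

```bash
python3 -m jog '{"slide":[[-0.1,0,0.01],[-0.22,0,0.016],[-0.35,0,0.016],[-0.47,0.01,0.016],[-0.6,0.03,0.016],[-0.72,0.05,0.016],[-0.84,0.07,0.016],[-0.92,0.09,0.016],[-0.98,0.109,0.016],[-1,0.109,0.016]],"angular":[[0,0,0],[0,0,0],[0,0,0],[0,0,0],[0,0,0],[0,0,0],[0,0,0],[0,0,0],[0,0,0.03],[0,0,0.0543]]}' 0.4
python3 go.py 0.5815 -0.3045 0.127 94.7
python3 chk.py blu
```

```text
t: 36.67
position: [0.5715, -0.2224, 0.3184]
tool_rot: [-2.132, -2.307, -0.0]
ft_force: [0.2, -0.4, -0.7]
finger_gap: 0.0338
gripper_force: 0.0
t 36.67 slide [-0.2067  0.0089  0.4783] ang [-0.0004 -0.0005 -0.0042] pos [ 0.5715 -0.2224  0.3184]
tester xy -0.0539 -0.4594 z 0.3184 gap 0.03382498502971014 0.0
wrist 79 z 0.4123 0.4425 ty -0.4691 -0.4388 expect z 0.198 0.348
```

```bash
python3 -m jog '{"slide":[[-0.08,0.004,0],[-0.15,0.008,0],[-0.2,0.009,0],[-0.207,0.009,0],[-0.207,0.009,0.1],[-0.207,0.009,0.2],[-0.207,0.009,0.3],[-0.207,0.009,0.4],[-0.207,0.009,0.46],[-0.207,0.009,0.478],[-0.207,0.009,0.478],[-0.207,0.009,0.478]],"angular":[[0,0,0],[0,0,0],[0,0,0],[0,0,0],[0,0,0],[0,0,0],[0,0,0],[0,0,0],[0,0,0],[0,0,0],[0,0,0],[0,0,0]]}'
python3 -m jog '{"slide":[[0,0,0],[0,0,0],[0,0,0],[0,0,0],[0,0,0]],"angular":[[0,0,0],[0,0,0],[0,0,0],[0,0,0],[0,0,0]]}' 0 100
python3 -m jog '{"slide":[[0,0,-0.02],[0,0,-0.06],[0,0,-0.1],[0,0,-0.15],[0,0,-0.2],[0,0,-0.28],[0,0,-0.36],[0,0,-0.44],[0,0,-0.48],[0,0,-0.48]],"angular":[[0,0,0],[0,0,0],[0,0,0],[0,0,0],[0,0,0],[0,0,0],[0,0,0],[0,0,0],[0,0,0],[0,0,0]]}'
python3 go.py 0.488 0.1097 0.32 97.15
```

```text
t: 38.33
position: [0.5821, -0.3025, 0.1295]
tool_rot: [2.127, 2.31, 0.001]
ft_force: [0.2, -0.3, 0.2]
finger_gap: 0.0339
gripper_force: 0.0
t: 38.95
position: [0.5818, -0.3028, 0.1288]
tool_rot: [2.127, 2.31, 0.001]
ft_force: [-0.4, 0.5, 6.3]
finger_gap: 0.0017
gripper_force: 52.7
t: 40.2
position: [0.5816, -0.3027, 0.3212]
tool_rot: [2.127, 2.309, 0.001]
ft_force: [-0.4, 0.5, -0.8]
finger_gap: 0.0012
gripper_force: 51.9
t 40.2 slide [ 1.0467 -0.1487  0.0015] ang [ 0.0022  0.0015 -0.0543] pos [ 0.5816 -0.3027  0.3212]
```

```bash
python3 -m jog '{"slide":[[0.05,-0.03,0],[0.14,-0.07,0],[0.24,-0.11,0],[0.34,-0.14,0],[0.44,-0.149,0],[0.54,-0.149,0],[0.64,-0.149,0],[0.74,-0.149,0],[0.83,-0.149,0],[0.92,-0.149,0],[0.97,-0.149,0],[1,-0.149,0]],"angular":[[0,0,0],[0,0,0],[0,0,0],[0,0,0],[0,0,0],[0,0,0],[0,0,0],[0,0,0],[0,0,-0.03],[0,0,-0.0543],[0,0,-0.0543],[0,0,-0.0543]]}'
python3 chk.py grn
python3 go.py 0.488 0.1097 0.32 97.15
```

```text
t: 41.7
position: [0.488, 0.092, 0.3189]
tool_rot: [-2.076, -2.356, 0.002]
ft_force: [0.3, -0.2, -1.2]
finger_gap: 0.0013
gripper_force: 52.0
tester xy -0.0976 -0.137 z 0.3189 gap 0.001294384264610658 51.95917367935181
wrist 405 z 0.2174 0.443 ty -0.1526 -0.1125 expect z 0.199 0.349
t 41.85 slide [ 0.0468  0.0044 -0.0016] ang [-0.0015  0.0002  0.0005] pos [0.4886 0.0909 0.3194]
```

```bash
python3 -m jog '{"slide":[[0.03,0.0044,0.03],[0.047,0.0044,0.09],[0.047,0.0044,0.15],[0.047,0.0044,0.1865],[0.047,0.0044,0.1865],[0.047,0.03,0.1865],[0.047,0.06,0.1865],[0.047,0.1,0.1865],[0.047,0.14,0.1865],[0.047,0.17,0.1865],[0.047,0.187,0.1865],[0.047,0.187,0.1865]],"angular":[[0,0,0],[0,0,0],[0,0,0],[0,0,0],[0,0,0],[0,0,0],[0,0,0],[0,0,0],[0,0,0],[0,0,0],[0,0,0],[0,0,0]]}'
python3 chk.py grn; python3 - <<'E'
from h import *
cv2.imwrite('pics/w9.png',np.hstack([load('wrist')['img'][100:384,100:420,::-1],cv2.resize(load('side')['img'][60:202,180:340,::-1],None,fx=2,fy=2)]))
E
```

```text
t: 43.35
position: [0.5611, 0.1193, 0.2453]
tool_rot: [-2.079, -2.355, -0.0]
ft_force: [0.2, -0.0, -1.2]
finger_gap: 0.0014
gripper_force: 52.0
tester xy -0.0217 -0.119 z 0.2453 gap 0.0013543513320420184 51.97446840349585
wrist 1079 z 0.1424 0.3694 ty -0.1403 -0.0945 expect z 0.125 0.275
```

View pics/w9.png

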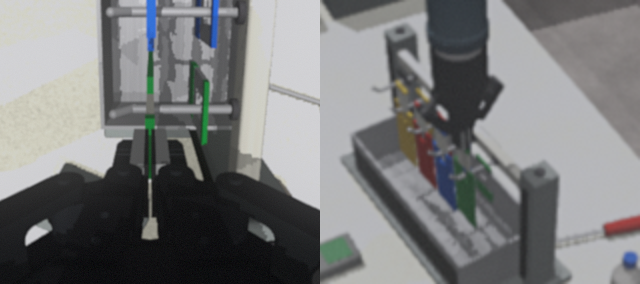

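Green is threaded on its hook (150,105 left), with yellow, red and blue hanging in the right half. I release it, retreat and re-measure the operator box.

```bash
python3 -m jog '{"slide":[[0,0,0.01],[0,0,0.02],[0,0,0.03],[0,0,0.0375],[0,0,0.0375],[0,0,0.0375],[0,0,0.0375]],"angular":[[0,0,0],[0,0,0],[0,0,0],[0,0,0],[0,0,0],[0,0,0],[0,0,0]]}'
python3 -m jog '{"slide":[[0,0,0],[0,0,0],[0,0,0],[0,0,0]],"angular":[[0,0,0],[0,0,0],[0,0,0],[0,0,0]]}' 0.2
python3 -m jog '{"slide":[[0,0,-0.02],[0,0,-0.06],[0,0,-0.1],[0,0,-0.15],[0,0,-0.2],[0,0,-0.24],[0,-0.08,-0.24],[0,-0.16,-0.24],[0,-0.25,-0.24],[0,-0.35,-0.24],[0,-0.37,-0.24],[0,-0.37,-0.24]],"angular":[[0,0,0],[0,0,0],[0,0,0],[0,0,0],[0,0,0],[0,0,0],[0,0,0],[0,0,0],[0,0,0],[0,0,0],[0,0,0],[0,0,0]]}' - 
cat > btn.py <<'E'
from go import *
for n in ['top','side','wrist']:
    d=grab(n);X=cloud(d);Z=X[...,2];h=cv2.cvtColor(np.array(d['img']),cv2.COLOR_RGB2HSV)
    rg=(X[...,0]>.35)&(X[...,0]<.7)&(abs(X[...,1]+.1)<.13)&(abs(Z-.076)<.007)&(h[...,1]>90)
    for nm,m in [('green',rg&(h[...,0]>45)&(h[...,0]<85)),('red',rg&((h[...,0]<8)|(h[...,0]>172)))]:
        if m.sum()>8:
            c,s,a=cv2.minAreaRect(X[m][:,:2].astype(np.float32)*1000);print(n,nm,m.sum(),np.round(c,1),np.round(s,1),np.median(Z[m]).round(4))
a=cv2.resize(load('top')['img'][130:260,60:350,::-1],None,fx=2.6,fy=2.6,interpolation=2)
b=cv2.resize(load('side')['img'][60:202,180:340,::-1],None,fx=1.7,fy=1.7,interpolation=2)
o=np.zeros((a.shape[0]+b.shape[0],a.shape[1],3),np.uint8);o[:a.shape[0]]=a;o[a.shape[0]:,:b.shape[1]]=b
cv2.imwrite('pics/b%d.png'%int(r.sense()['t']),o)
E
python3 btn.py; ls pics/b*; python3 go.py 0.494 -0.096 0.15 97.15
```

```text
t: 44.38
position: [0.5609, 0.1192, 0.2305]
tool_rot: [2.079, 2.356, 0.0]
ft_force: [-0.0, -0.6, -0.8]
finger_gap: 0.0011
gripper_force: 52.0
t: 44.88
position: [0.5608, 0.1192, 0.2304]
tool_rot: [2.079, 2.356, 0.0]
ft_force: [0.7, 0.1, -0.6]
finger_gap: 0.0171
gripper_force: 0.0
t: 46.38
position: [0.4144, 0.1007, 0.3271]
tool_rot: [2.078, 2.354, 0.001]
ft_force: [1.1, 0.1, 0.1]
finger_gap: 0.017
gripper_force: 0.0
top green 11 [473.7 -83.4] [13.5 15.6] 0.076
top red 81 [ 546.2 -108.5] [25.2 26.4] 0.0762
side green 24 [472.7 -86.4] [15.8 14.3] 0.0743
side red 66 [ 544.8 -112.9] [27.2 25.5] 0.0743
wrist green 12 [465.1 -86.8] [ 1.5 11. ] 0.0758
pics/b46.png
t 46.52 slide [-0.5135  0.1348  0.441 ] ang [ 0.0005 -0.001  -0.    ] pos [0.4149 0.1009 0.3266]
```

View pics/b46.png

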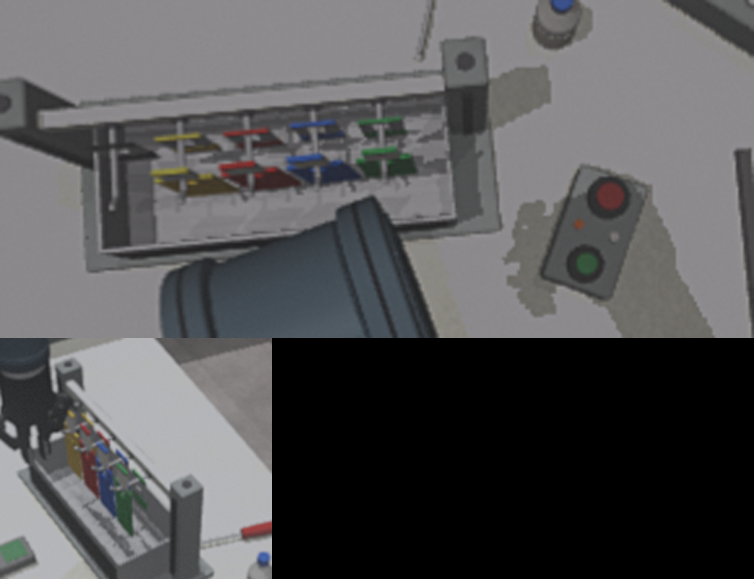

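All four panels hang in front of their coupons. The box has been knocked: green is now at about (0.473,-0.085), top px (587,264), and red at (0.546,-0.110). I hover with shut fingers and re-measure close up.

```bash
python3 go.py 0.474 -0.19 0.25 97.15; python3 -m jog '{"slide":[[-0.1,0,0],[-0.2,0.01,0],[-0.3,0.02,0.02],[-0.4,0.03,0.06],[-0.5,0.04,0.1],[-0.6,0.045,0.14],[-0.7,0.052,0.18],[-0.735,0.055,0.19],[-0.735,0.055,0.19],[-0.735,0.055,0.19]],"angular":[[0,0,0],[0,0,0],[0,0,0],[0,0,0],[0,0,0],[0,0,0],[0,0,0],[0,0,0],[0,0,0],[0,0,0]]}' 0
python3 btn.py; python3 go.py 0.474 -0.085 0.095 97.15
```

```text
t 46.52 slide [-0.7402  0.056   0.1908] ang [ 0.0005 -0.001  -0.    ] pos [0.4149 0.1009 0.3266]
t: 47.78
position: [0.473, -0.1866, 0.2509]
tool_rot: [2.076, 2.358, 0.001]
ft_force: [0.3, 0.3, 0.0]
finger_gap: -0.0001
gripper_force: 0.0
top green 49 [474.2 -82.7] [19.3 19.3] 0.0766
top red 91 [ 546.3 -107.1] [27.1 28.2] 0.0758
side green 42 [472.8 -86.1] [21.1 19.9] 0.0747
side red 73 [ 545.1 -110.6] [29.2 26.7] 0.0743
wrist green 459 [475.6 -85.3] [22.6 22.8] 0.0756
wrist red 711 [ 546.6 -110.1] [29.2 28.8] 0.0758
t 47.92 slide [0.2529 0.0351 0.3898] ang [0.0009 0.0005 0.0024] pos [ 0.4727 -0.1871  0.251 ]
```

```bash
python3 -m jog '{"slide":[[0.1,0.015,0],[0.2,0.03,0.05],[0.252,0.0385,0.14],[0.252,0.0385,0.24],[0.252,0.0385,0.34],[0.252,0.0385,0.3898],[0.252,0.0385,0.3898],[0.252,0.0385,0.3898]],"angular":[[0,0,0],[0,0,0],[0,0,0],[0,0,0],[0,0,0],[0,0,0],[0,0,0],[0,0,0]]}'
python3 btn.py
python3 go.py 0.4755 -0.0852 0.069 97.15
```

```text
t: 48.92
position: [0.476, -0.0861, 0.0956]
tool_rot: [2.077, 2.355, 0.001]
ft_force: [0.4, 0.5, -0.1]
finger_gap: -0.0002
gripper_force: 0.0
side green 36 [472.  -86.4] [16.  19.4] 0.0746
side red 70 [ 545.3 -111.3] [29.5 26. ] 0.0745
wrist green 1168 [475.5 -84.6] [22.7 23.2] 0.0757
wrist red 1626 [ 547.2 -108.8] [27.8 29.7] 0.0758
t 49.08 slide [ 0.0033 -0.0009  0.0664] ang [ 0.0025  0.0011 -0.0002] pos [ 0.476  -0.0864  0.0956]
```

```bash
python3 -m jog '{"slide":[[0.004,-0.001,0.02],[0.004,-0.001,0.04],[0.004,-0.001,0.05],[0.004,-0.001,0.058],[0.004,-0.001,0.064],[0.004,-0.001,0.068],[0.004,-0.001,0.068],[0.004,-0.001,0.068]],"angular":[[0,0,0],[0,0,0],[0,0,0],[0,0,0],[0,0,0],[0,0,0],[0,0,0],[0,0,0]]}'
```

```text
t: 50.08
position: [0.4746, -0.0848, 0.0674]
tool_rot: [2.079, 2.355, 0.0]
ft_force: [-1.0, 0.6, 0.0]
finger_gap: 0.0005
gripper_force: 0.0
```

No force at z 0.067, which is odd, so I look.

```bash
python3 btn.py; python3 - <<'E'
from h import *
a=cv2.resize(load('wrist')['img'][...,::-1],(512,384))
b=cv2.resize(load('side')['img'][200:270,235:305,::-1],(288,384)[::1],interpolation=2)
cv2.imwrite('pics/p1.png',np.hstack([a,b]))
s=r.sense();print(s['ft_force'],s['position'])
E
```

```text
top red 18 [ 556.6 -105.3] [ 6.3 18.7] 0.0761
side red 69 [ 545.4 -111.6] [30.4 25.5] 0.0746
wrist green 919 [475.4 -81. ] [23.3 16.1] 0.0756
wrist red 1343 [ 548.3 -103.4] [17.3 29.9] 0.0757
[-1.16698397 -1.38712738 -0.12699073] [ 0.47457105 -0.08479841  0.06735405]
```

View pics/p1.png

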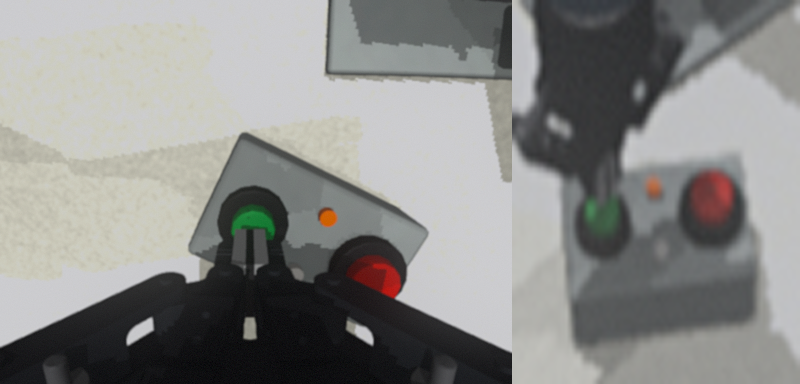

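```bash
python3 -m jog '{"slide":[[0,0,0.005],[0,0,0.005],[0,0,0.005]],"angular":[[0,0,0],[0,0,0],[0,0,0]]}';python3 -m jog '{"slide":[[0,0,0.005],[0,0,0.005],[0,0,0.005]],"angular":[[0,0,0],[0,0,0],[0,0,0]]}'; python3 - <<'E'
from go import *
d=grab('wrist');X=cloud(d)
for v in range(215,300,6): print(v,X[v,250].round(4),X[v,236].round(4),X[v,262].round(4),d['img'][v,250])
E
```

```text
t: 50.6
position: [0.4745, -0.0848, 0.0652]
tool_rot: [-2.079, -2.355, 0.0]
ft_force: [0.2, 0.4, 0.6]
finger_gap: -0.0
gripper_force: 0.0
t: 50.98
position: [0.4745, -0.0848, 0.0633]
tool_rot: [2.079, 2.356, 0.0]
ft_force: [-0.2, 0.3, -0.0]
finger_gap: 0.0002
gripper_force: 0.0
215 [ 0.4727 -0.075   0.0757] [ 0.4657 -0.0789  0.067 ] [ 0.4787 -0.0743  0.0753] [ 36 135  64]
221 [ 0.473  -0.0774  0.0775] [ 0.4661 -0.0789  0.076 ] [ 0.479  -0.0773  0.076 ] [ 30 125  56]
227 [ 0.4734 -0.0809  0.0768] [ 0.4664 -0.0822  0.0757] [ 0.4795 -0.0807  0.0755] [24 82 40]
233 [ 0.4727 -0.0752  0.0984] [ 0.4667 -0.0761  0.0982] [ 0.4778 -0.0744  0.0987] [27 31 28]
239 [ 0.4726 -0.0749  0.1056] [ 0.4669 -0.0755  0.1058] [ 0.4776 -0.0746  0.1048] [28 31 28]
245 [ 0.4727 -0.0751  0.111 ] [ 0.4671 -0.0755  0.1116] [ 0.4773 -0.0741  0.1119] [27 30 29]
251 [ 0.4727 -0.0752  0.1163] [ 0.4673 -0.0756  0.1169] [ 0.4771 -0.074   0.1176] [25 28 27]
257 [ 0.4726 -0.0749  0.1221] [ 0.4676 -0.076   0.1211] [ 0.477  -0.0746  0.1215] [21 25 24]
263 [ 0.4727 -0.0751  0.1262] [ 0.4677 -0.0758  0.1262] [ 0.4769 -0.075   0.1254] [28 30 28]
269 [ 0.4729 -0.0773  0.1265] [ 0.4679 -0.0746  0.1325] [ 0.4765 -0.0736  0.1325] [36 37 37]
275 [ 0.4732 -0.0793  0.1271] [ 0.468  -0.0748  0.1362] [ 0.4764 -0.0736  0.1364] [37 38 38]
281 [ 0.4735 -0.0818  0.127 ] [ 0.4682 -0.0745  0.1404] [ 0.4763 -0.0741  0.1394] [20 21 21]
287 [ 0.4737 -0.0837  0.1279] [ 0.4683 -0.0749  0.1432] [ 0.4762 -0.0741  0.1429] [22 21 21]
293 [ 0.4741 -0.0867  0.1269] [ 0.4684 -0.0742  0.1476] [ 0.476  -0.0738  0.1467] [23 22 22]
299 [ 0.4744 -0.0894  0.1267] [ 0.4684 -0.0724  0.1532] [ 0.4757 -0.0729  0.1511] [19 19 19]
```

```bash
python3 - <<'E'
from go import *
s=r.sense();p=s['position'];print(p)
Rt=Ro.from_rotvec(s['tool_rot'])
for n in ['side','wrist']:
    d=grab(n);X=cloud(d);g=np.array(d['img']).max(-1)
    print(n,'TCPpx',proj(d,p),'btn',proj(d,[.4755,-.0852,.0757]), 'tcp+.03',proj(d,p+[0,0,.03]))
    m=(g<60)&(np.hypot(X[...,0]-p[0],X[...,1]-p[1])<.016)&(X[...,2]>.078)
    print(m.sum(), np.sort(X[m][:,2])[:6])
d=np.load('pics/wrist.npz');Rw,t=d['R'],d['t'].ravel();C=-Rw.T@t
print('cam in tool',Rt.inv().apply(C-p), 'axis',Rt.inv().apply(Rw[2]))
E
```

```text
[ 0.47449608 -0.08475691  0.06324585]
side TCPpx [[256.94937287 239.60018002]] btn [[257.21578579 237.11488384]] tcp+.03 [[256.65303424 233.5821624 ]]
40 [0.10683541 0.12165765 0.12476706 0.12631187 0.13130306 0.13537278]
wrist TCPpx [[250.99385932 224.60210202]] btn [[252.9367698  234.47910521]] tcp+.03 [[251.2462402  248.27410239]]
7255 [0.0934481  0.09359246 0.09376754 0.09383173 0.094092   0.09473743]
cam in tool [ 0.0651561  -0.00068267 -0.16890151] axis [-2.62894511e-01 -6.55893433e-04  9.64824360e-01]
```

```bash
python3 - <<'E'
from go import *
s=r.sense();p=s['position'];Rt=Ro.from_rotvec(s['tool_rot'])
d=load('wrist');X=cloud(d);g=d['img'].max(-1)
Y=Rt.inv().apply((X-p).reshape(-1,3)).reshape(X.shape)
u,v=np.meshgrid(np.arange(512),np.arange(384))
m=(g<60)&(Y[...,2]<-.025)&(v>225)
for a in range(0,80,8):
    k=m&(abs(Y[...,1])>=a/1000)&(abs(Y[...,1])<(a+8)/1000)
    if k.sum(): print(a,'lowest tool z',np.percentile(Y[k][:,2],99).round(4),'world z',np.percentile(X[k][:,2],1).round(4),k.sum())
print('estop in tool',Rt.inv().apply(np.array([.547,-.1095,.076])-p))
E
```

```text
0 lowest tool z -0.0386 world z 0.1019 8245
8 lowest tool z -0.0373 world z 0.1006 8516
16 lowest tool z -0.0695 world z 0.1328 3619
24 lowest tool z -0.0737 world z 0.1369 4645
32 lowest tool z -0.079 world z 0.1423 8051
40 lowest tool z -0.0892 world z 0.1525 5865
48 lowest tool z -0.098 world z 0.1613 3691
56 lowest tool z -0.1051 world z 0.1684 183
estop in tool [-0.03359084  0.06881861 -0.01271489]
```

```bash
Z='[[0,0,0],[0,0,0],[0,0,0]]'; python3 -m jog '{"slide":[[0,0,0.01],[0,0,0.02],[0,0,0.03],[0,0,0.03]],"angular":[[0,0,0],[0,0,0],[0,0,0],[0,0,0]]}'|sed -n '1,4p'
python3 -m jog '{"slide":[[0,0,0.003],[0,0,0.006],[0,0,0.006]],"angular":[[0,0,0],[0,0,0],[0,0,0]]}'|sed -n '1,4p'
python3 -m jog '{"slide":[[0,0,0.003],[0,0,0.006],[0,0,0.006]],"angular":[[0,0,0],[0,0,0],[0,0,0]]}'|sed -n '1,4p'
```

```text
t: 51.62
position: [0.4741, -0.0847, 0.0508]
tool_rot: [-2.078, -2.355, 0.001]
ft_force: [0.1, -0.0, -1.0]
t: 52.0
position: [0.4746, -0.0848, 0.0489]
tool_rot: [2.078, 2.355, 0.0]
ft_force: [0.1, -0.1, 2.5]
t: 52.38
position: [0.4746, -0.0847, 0.0465]
tool_rot: [2.078, 2.356, 0.0]
ft_force: [-0.9, -0.2, 3.0]
```

```bash
for i in 1; do python3 -m jog '{"slide":[[0,0,0.003],[0,0,0.006],[0,0,0.006]],"angular":[[0,0,0],[0,0,0],[0,0,0]]}'|sed -n '1,4p'
python3 -m jog '{"slide":[[0,0,0.003],[0,0,0.005],[0,0,0.005]],"angular":[[0,0,0],[0,0,0],[0,0,0]]}'|sed -n '1,4p'; done; python3 btn.py
```

```text
t: 52.75
position: [0.4746, -0.0848, 0.0441]
tool_rot: [2.079, 2.356, 0.0]
ft_force: [-1.4, 0.8, 5.1]
t: 53.12
position: [0.4747, -0.0848, 0.0434]
tool_rot: [2.078, 2.355, -0.001]
ft_force: [-5.8, 0.3, 24.3]
top red 29 [ 555.  -104.7] [ 9.5 24.8] 0.0758
side red 71 [ 545.1 -110.7] [30.2 27.1] 0.0747
wrist green 179 [474.6 -77.5] [20.6  7.9] 0.0695
wrist red 742 [549.5 -99.3] [ 9.2 26.6] 0.0752
```

The green button is bottomed out: its top is at 0.0695 and the force jumped to 24 N. The red stop still stands at 0.0755. I retreat and check.

```bash
python3 -m jog '{"slide":[[0,0,-0.01],[0,0,-0.04],[0,0,-0.12],[0,0,-0.25],[0,0,-0.38],[0,0,-0.5],[-0.12,-0.05,-0.5],[-0.25,-0.1,-0.5],[-0.35,-0.15,-0.5],[-0.35,-0.15,-0.5]],"angular":[[0,0,0],[0,0,0],[0,0,0],[0,0,0],[0,0,0],[0,0,0],[0,0,0],[0,0,0],[0,0,0],[0,0,0]]}'
python3 btn.py; ls -t pics/b*|head -1; cp $(ls -t pics/b*.png|head -1) pics/final.png
```

```text
t: 54.52
position: [0.4303, -0.2348, 0.2419]
tool_rot: [-2.086, -2.348, 0.002]
ft_force: [0.9, 0.3, 0.8]
finger_gap: -0.0001
gripper_force: 0.0
top green 49 [474.3 -82.7] [19.2 19.1] 0.0766
top red 89 [ 545.7 -107.4] [28.  26.9] 0.0759
side red 78 [ 544.8 -110.9] [29.1 28.1] 0.074
wrist green 523 [475.1 -85.8] [22.5 22.7] 0.0756
wrist red 760 [ 546.9 -110.2] [28.4 28.6] 0.0756
pics/b54.png
```

View pics/final.png

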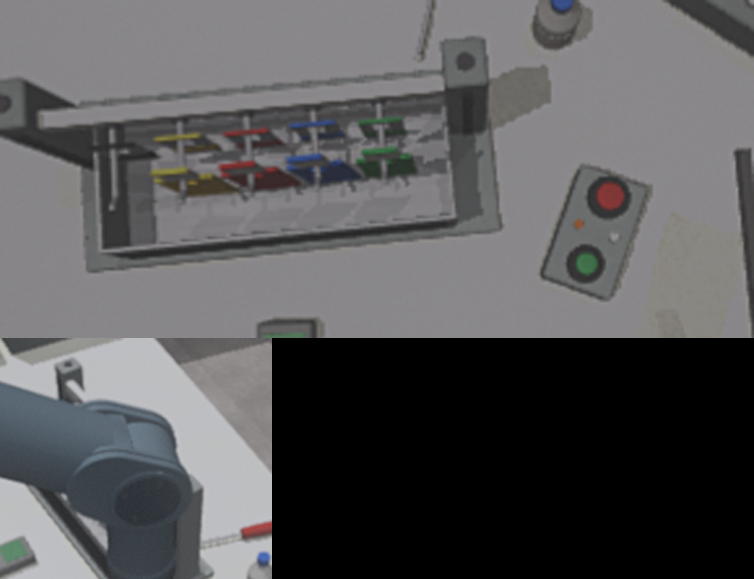

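All panels hang at (185,180), (255,175), (318,165) and (385,160), coupons intact behind them, and both buttons are back up.

```bash
python3 -c "
from station import r
print(r.finish_job())"
```

```text
the job is handed in; nothing more can be done
None
```

The job is handed in: the red, yellow, blue and green panels (black was absent) hang in front of their matching coupons, all coupons are still on their hooks, the green start button was pressed right down, and the red stop was never touched.

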